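# Set a syringe pump's stroke stop one notch longer

### The arm

A 6-joint arm with a two-finger parallel gripper is mounted at the origin on the work surface. World frame = base frame: x ahead of the robot, y to its left, z up, the work surface at z = 0. Lengths are in m, angles in rad, forces in N, time in s.
With the tool pointing down it reaches from about 0.3 to 0.875 m from the base axis. Payload 6.4 kg.
Tool frame: the origin (TCP) lies midway between the tips of the shut fingers; the grasp point (between the pads) lies ctrl.grip_depth behind it (ctrl.grip_depth is the distance from the TCP to the grasp point, in m); x points along the fingers, y is the direction in which the jaws open and shut, and the axes are right-handed (so a half turn about x gives the same grasp; the last joint's range is limited). The gripper opens to 85 mm and grips with 20 to 120 N. Pads are 22 mm wide; open, the fingers measure 114 mm over their backs; the gripper's body (76 mm by 85 mm) begins 54 mm behind the grasp point. The pads swing forward as they close: fully open they stand 13 mm farther back than shut.
Start: joints at [-1.381, 0.181, 1.607, -0, 1.354, -0.206], TCP at [0.222, -0.531, 0.231] pointing down, gripper open.
Joint ranges: [-2.99, 2.99], [-0.89, 2.07], [0.3, 2.58], [-1.14, 4.28], [0, 2.63], [-3.12, 3.12]. Speed limits (rad/s): [2.57, 2.57, 3.01, 3.14, 3.14, 3.14].

### API

Orientations are given as a unit quaternion [w, x, y, z].
In Python, from bench import ctrl gives the robot as it stands.
- The arm moves only by the tool carry_out, never from a script. Its argument "motion" is one flat list of numbers, 7 for each row, row after row: the turn, a rotation vector about the tool's x, y, z in degrees, then the shift along the tool's x, y, z in m, then the gripper's target within -1 to 1 (shut at 1, half-way at 0, fully open at -1). A call has 1 to 10 rows; each row shifts and turns the pose as measured when the row begins, along the tool's axes as they then stand; what a row does not reach is not made up. A row lasts 1/10 s, in which the tool goes at most 50 mm and 8.59 degrees, less where a joint would pass 70% of its speed; a pose out of reach is approached as far as the arm can. A call with a gripper value outside its range is refused whole. The fingers move at their own pace and stop on an object; the grip force is fixed at half the most. Time passes only in rows, so rows that do not move let the fingers close. It gives the time, the measured TCP pose, the force and the opening at its end, in the units of the state.
- ctrl.get_obs(): the state, without advancing time (a new reading comes with each control period).
- ctrl.camera(name): name is "scene" or "top" or "wrist"; returns the picture (480x640x3 uint8, blue, green, red); there is no depth.
- ctrl.camera_params(name): a dict with "mtx" (3x3 intrinsics, pixels), "pose" (4x4, takes a point from camera to world coordinates); the wrist camera has in their place "hand_eye" (4x4, takes a point from camera to tool coordinates, whose origin is the TCP and whose axes are the tool frame's). Camera axes: x right, y down, z forward; pixel columns grow to the right and rows downward; lengths in m; the calibration is good to about 2 mm. A picture is of the moment at which its call begins: read the wrist's pose just before it. camera_params takes no time and is no camera call.
- ctrl.hand_in(): hands the job in, once; it reports no verdict.
Trained networks look in the newest picture that a camera, given by its name, has taken for a name from the list of things; names that differ only in an ending like _2 or _b are one class to them, and where a whole thing is asked for, a point or a joint stands for the part that bears it (a point fixed in the world has none). Each returns a list of dicts, best first, with "conf" (0 to 1); they miss things now and then, are a little off and sometimes report something else, mostly with a low value. They report only what shows in the picture. A call takes as long as a camera call.
- ctrl.boxes_of(camera, thing): "point" ([x, y, z] in m, in the coordinates of the camera as it stood for that picture, good to about 4 mm: the middle of the surface that is visible of it).
- ctrl.trace(camera, thing): "pixels" (480x640 bool, what is visible of it).
- ctrl.landmark_of(camera, thing): "point" ([x, y, z] in m, in the coordinates of the camera as it stood for that picture, good to about 4 mm: a listed point, or the origin of a listed thing).
The state is a dict: "time_s": time; "q": joint angles; "dq": joint speeds; "joint_efforts": joint torques, N m; "eef_pos": TCP position; "eef_rot": TCP orientation; "wrist_force": force on the tool from outside, world axes, zero at the start; "torque": the same for the moment, N m; "opening": opening from 0.0 (shut) to 1.0 (fully open).
Only numpy, scipy, OpenCV 4.12 (cv2) and the standard library are available. Lean on these libraries where they do the work, as an engineer would, in place of code of your own. Each camera call takes 0.05 s, during which the arm holds its last target. There are 200 camera calls.

### The job

On the syringe pump with the big syringe (blue cradle and plunger), lengthen the stroke by one notch: lift the red tab of the stroke stop out of its notch, shift the stop away from the syringe and let its tongue drop fully into the very next notch, without forcing the tab and bending its spring leaves over. Then draw the pusher block back until its brass nose rests against the stop. Leave the other pump's settings and the things on the bench as they are.

Things in the scene. Friction and masses are not known exactly. Their poses are not given: they have to be found in the camera images.
- pump_blue: Fixed syringe pump with the big (28 mm) syringe, blue cradle and plunger, black chassis on a grey slab, 310 x 172 mm, 153 mm high. Origin: centre of its underside on the bench; y runs along the guide rods from the syringe end to the free end (away from the syringe), x towards its keypad front, z up. Chassis top at z 80 mm; end plate at y 133 to 145 mm, x -60 to 36 mm, 123 mm high.
- pusher (a joint): Blue pump's pusher: aluminium block (92 x 24 mm, up to z 123 mm) that slides along the pump's y on the rods, carrying the plunger. Metres towards the free end; 0 = plunger home, end 0.110. It needs about 3 N to slide and stays where it is left.
- pusher_grip (a point): Centre of the upright black thumb lug on top of the blue pump's pusher: 26 mm in pump x, 16 mm in pump y, 30 mm tall (pump z 123 to 153 mm). The pusher's block below it reaches 12 mm, and its brass nose 18 mm, towards the free end from this centre.
- pusher_nose (a point): Tip of the short brass nose (12 mm diameter) on the pusher's free-end face, 113 mm above the bench, which meets the stop's arm.
- stop (a joint): Where the blue pump's stroke stop stands along the rear rod, metres along pump y, growing away from the syringe. About 0 in the start notch (within 2 mm of play); about 2 N to slide with its tongue on the rail's top. The stop is a steel collar on the rod with a steel arm 10 mm wide reaching across to the notched rail at the front of the pump.
- stop_arm (a joint): Lift angle (rad) of the blue pump's stop arm about the rear rod, 97 mm from the red tab. 0 = tongue fully down in a notch; about 0.085 (tongue 8 mm up) = resting on top of the rail between notches; free to lift to 0.9. A spring presses it down with about 4 N at the tab, so it snaps down by itself over a notch.
- stop_grip (a point): Centre of the upright red finger tab at the end of that arm: 14 mm in pump y, 20 mm in pump x, 23 mm tall (pump z 122 to 145 mm when down), right above rail and tongue, nothing beside it along the rail. The arm below it is 8 mm thick (z 109 to 117 mm); the tongue under it is 6 mm thick in pump y and sits 8 mm deep in the notch.
- stop_leaf (a joint): How far (m) the red tab stands out of line along the rail on the two short spring leaves that carry it; positive = away from the syringe, 0 when let go, 1.5 N per mm. Sliding the stop by its tab bends them 1 to 2 mm; driving the tab on once the tongue has caught in a notch bends them over and spoils them (past 5 mm, either way).
- pump_blue_notch (a point): Middle of the start notch, level with the rail's top (106 mm up; rail 16 mm wide). Notches are square cut, 10 mm wide, unevenly spaced. The next one away from the syringe is the first cut in the adjustable brass strip, 25 to 48 mm from this one (centres), different each time: it must be felt or seen. One more follows 25 mm beyond; one lies 22 mm nearer the syringe.
- stop_face (a point): Point on the syringe-side face of the stop's arm, 113 mm above the bench, that the pusher's nose meets.
- pump_white: The other pump, alike but with a thin (16 mm) syringe, white cradle and plunger; origin and axes as for the blue pump. To be left as it is.
- stop2_grip (a point): Centre of the red tab of the white pump's stop; must stay where it is.
- pusher2_grip (a point): Centre of the thumb lug of the white pump's pusher; must stay where it is.
- bottle_a_mid (a point): Glass media bottle with red cap, 68 mm diameter, 148 mm high, loose; point on its axis 60 mm up.
- bottle_b_mid (a point): A second such bottle, loose.
- spare_syringe: Spare clear syringe lying loose on the bench, 128 mm long, 24 mm high; origin under the barrel's middle, x along it.
- driver: Screwdriver with yellow handle lying loose, 150 mm long, 26 mm high; origin under its middle, x along it.
- beaker: Small glass beaker, 66 mm diameter, 85 mm high, loose; origin under its centre.
- vial_jar: Amber glass jar, 48 mm diameter, 70 mm high, loose; origin under its centre.
- weight: Brass calibration weight, 32 mm diameter, 34 mm high, loose; origin under its centre.

How it is judged:
On the way, in this order (a step that is already met when the one before it is completed fails the run):
1. the tongue is lifted out of its start notch (value of joint stop_arm above 0.07 rad), for 0.1 s.
2. the tongue is fully down in the very next notch away from the syringe (value of joint stop_arm below 0.02 rad and value of joint stop between 0.024 and 0.049 m), for 0.2 s.
At the end, for the whole second after the job is handed in: The blue pump's stop has its tongue fully down (lift under 0.02 rad) in the next notch, 24 to 49 mm away from the start notch on the side away from the syringe, and the pusher's nose is against the stop's arm within 3.5 mm (all of step 2 and distance between pusher_nose and stop_face below 0.0035 m); the robot touches nothing.
It fails at once if the red tab's spring leaves are bent over by more than 5 mm (value of joint stop_leaf above 0.005 m or value of joint stop_leaf below -0.005 m).
It fails at once if the white pump's stop or pusher is shifted by more than 5 mm (distance of any of stop2_grip, pusher2_grip from where it was at the start of the episode above 0.005 m).
It fails at once if a loose thing on the bench is pushed more than 20 mm (distance of any of bottle_a_mid, bottle_b_mid, spare_syringe, driver, beaker, vial_jar, weight from where it was at the start of the episode above 0.02 m).
It also fails if it takes over 48 s, if anything falls off the work surface, if the arm or the gripper's body presses on something with over 40 N, if the wrist force passes 120 N, or if a joint passes its speed limit or range.

## Working session

There is one attempt and no reset: what is moved stays moved. The work goes in short steps, Python scripts to look and compute and a tool call to move; the robot and the scene stay as the last step left them, time stands still between calls to the robot, and variables do not carry over. Pictures are saved under pics/ and viewed, about 8 in all and at most 12, crops included, and the job is handed in when it is done.

Besides the shell and the picture viewer there is one more tool, called after ">>>" by a JSON object that holds its "method" and its "body". carry_out: Moves the arm, as the interface text tells. Its arguments: {"type":"object","properties":{"motion":{"type":"array"}},"required":["motion"]}

```bash
mkdir -p pics
cat > h.py <<'E'
import numpy as np, cv2
from bench import ctrl
from scipy.spatial.transform import Rotation as R
def T_tool():
    o=ctrl.get_obs(); T=np.eye(4); w,x,y,z=o["eef_rot"]
    T[:3,:3]=R.from_quat([x,y,z,w]).as_matrix(); T[:3,3]=o["eef_pos"]; return T
def cam(name):
    p=ctrl.camera_params(name)
    return np.array(p["mtx"]), (T_tool()@np.array(p["hand_eye"]) if name=="wrist" else np.array(p["pose"]))
def world(T,p): return T[:3,:3]@np.array(p)+T[:3,3]
def proj(K,T,P):
    c=T[:3,:3].T@(np.array(P)-T[:3,3]); u=K@c; return u[:2]/u[2]
def ray(K,T,px,z):
    d=T[:3,:3]@np.linalg.inv(K)@np.array([px[0],px[1],1.]); return T[:3,3]+d*(z-T[2,3])/d[2]
E
python3 - <<'E'
from h import *
print(ctrl.get_obs()); print(ctrl.grip_depth)
for c in ["scene","top"]:
    K,T=cam(c); im=ctrl.camera(c); cv2.imwrite(f"pics/{c}0.png",im)
    print(c,K.round(0).tolist(),T.round(3).tolist())
    for n in ["pump_blue","pump_white","stop_grip","stop2_grip","pusher_grip","pusher2_grip","pump_blue_notch","pusher_nose","stop_face","bottle_a_mid","beaker","vial_jar"]:
        for d in ctrl.landmark_of(c,n)[:3]:
            print(n,round(d["conf"],2),world(T,d["point"]).round(4),proj(K,T,world(T,d["point"])).round(0))
E
```

```text
{'time_s': 0.0, 'q': array([-1.38130890e+00,  1.81545029e-01,  1.60802538e+00,  2.59240767e-05,
        1.35376200e+00, -2.06323081e-01]), 'dq': array([-0.00085866, -0.00071241,  0.00192839, -0.00043192,  0.00024469,
       -0.00050722]), 'joint_efforts': array([ 2.56157973e-04, -4.44875407e+01, -3.51333511e+01, -2.79769019e-04,
        8.94441182e-03, -1.78607712e-05]), 'eef_pos': array([ 0.22160082, -0.52998871,  0.2303735 ]), 'eef_rot': array([ 0.13841145,  0.69331873,  0.13964144, -0.69329047]), 'wrist_force': array([ 0.76786956,  0.13423356, -0.35321917]), 'torque': array([0.04965268, 0.01306071, 0.00532539]), 'opening': 0.9984980758199435}
0.0187
scene [[556.0, 0.0, 322.0], [0.0, 556.0, 240.0], [0.0, 0.0, 1.0]] [[0.589, 0.598, -0.544, 1.253], [0.808, -0.442, 0.389, -0.505], [-0.008, -0.668, -0.744, 1.089], [0.0, 0.0, 0.0, 1.0]]
pump_blue 0.64 [0.5239 0.1694 0.0014] [369. 237.]
pump_blue 0.45 [0.5748 0.2048 0.1049] [396. 215.]
pump_white 0.68 [ 0.5442 -0.2093 -0.0041] [250. 314.]
pump_white 0.66 [0.5738 0.2024 0.1367] [396. 206.]
stop_grip 0.56 [0.5684 0.2025 0.1361] [394. 204.]
[... 1085 characters left out ...]
59. 191.]
stop_grip 0.53 [ 0.75    0.032  -0.0025] [318. 179.]
stop_grip 0.48 [0.5716 0.2091 0.127 ] [253. 233.]
stop2_grip 0.42 [ 0.6028 -0.1795  0.1317] [395. 219.]
pusher_grip 0.59 [0.5094 0.1696 0.1371] [266. 255.]
pusher2_grip 0.63 [ 0.5338 -0.1985  0.1385] [403. 244.]
pump_blue_notch 0.68 [0.5717 0.2093 0.1065] [254. 234.]
pusher_nose 0.76 [0.5083 0.1881 0.1174] [261. 256.]
pusher_nose 0.48 [ 0.7502  0.0344 -0.0022] [317. 179.]
stop_face 0.44 [0.5067 0.1969 0.1104] [258. 257.]
bottle_a_mid 0.92 [0.5815 0.475  0.0625] [164. 233.]
beaker 0.93 [ 0.7104  0.3688 -0.0027] [208. 193.]
vial_jar 0.85 [ 7.106e-01 -3.890e-01  4.000e-04] [457. 189.]
vial_jar 0.74 [0.5062 0.1856 0.1169] [262. 257.]
```

Run:
```python
import cv2
a=cv2.imread("pics/scene0.png"); cv2.imwrite("pics/s_crop.png",cv2.resize(a[120:320,260:520],(780,600),interpolation=cv2.INTER_CUBIC))
```

```text
(no output)
```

View pics/top0.png

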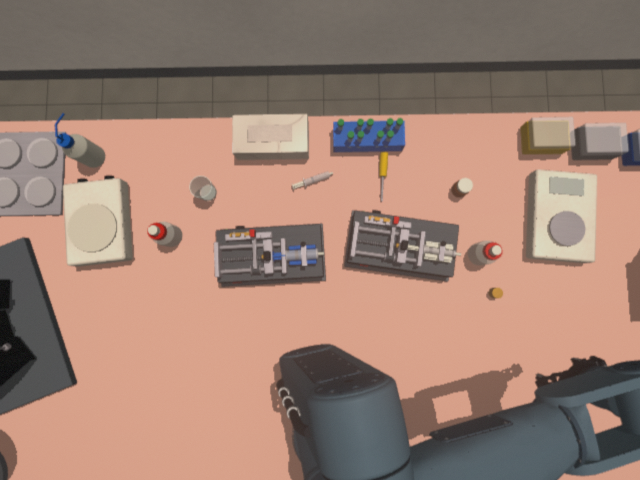

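View pics/s_crop.png

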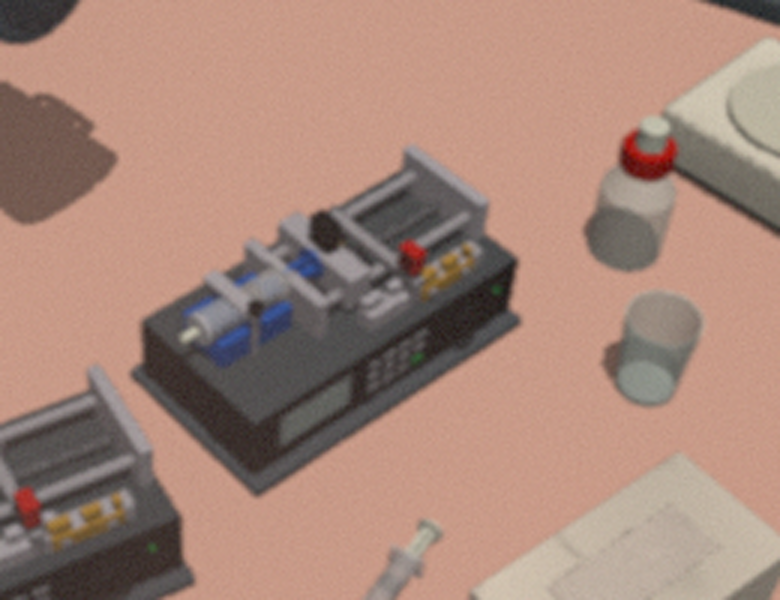

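Run:
```python
from h import *
T=T_tool(); print(T.round(3)); print(np.array(ctrl.camera_params("wrist")["hand_eye"]).round(3), np.array(ctrl.camera_params("wrist")["mtx"]).round(0))
K,C=cam("top")
m=ctrl.trace("top","pump_blue")[0]; p=m["pixels"]; print(m["conf"],p.sum())
c=np.argwhere(p)[:,::-1].astype(np.float32)
w=np.array([ray(K,C,x,0.05)[:2] for x in c],np.float32)
print(cv2.minAreaRect(w))
yaw=np.radians(2.6)
# desired: tool x down, tool y = +-pump y
for s in (1,-1):
    y=s*np.array([-np.sin(yaw),np.cos(yaw),0]); x=np.array([0,0,-1.]); D=np.c_[x,y,np.cross(x,y)]
    print(s,np.degrees(R.from_matrix(T[:3,:3].T@D).as_rotvec()).round(2))
    # camera pos at a TCP above the tab
    P=np.eye(4);P[:3,:3]=D;P[:3,3]=[0.571,0.207,0.27]
    H=P@np.array(ctrl.camera_params("wrist")["hand_eye"]); print(H.round(3)[:3])
    K2=np.array(ctrl.camera_params("wrist")["mtx"]); print(proj(K2,H,[0.571,0.207,0.106]),proj(K2,H,[0.571,0.25,0.106]))
```

```text
[[-0.     0.386 -0.923  0.222]
 [-0.    -0.923 -0.386 -0.531]
 [-1.     0.     0.     0.231]
 [ 0.     0.     0.     1.   ]]
[[-0.    -0.329  0.944 -0.143]
 [ 1.     0.     0.001  0.   ]
 [-0.     0.944  0.329 -0.085]
 [ 0.     0.     0.     1.   ]] [[340.   0. 319.]
 [  0. 340. 238.]
 [  0.   0.   1.]]
0.88 6289
((0.5150256156921387, 0.17534920573234558), (0.17457666993141174, 0.32171714305877686), 0.8327744007110596)
1 [-159.92    0.      0.  ]
[[-0.046  0.943  0.328  0.486]
 [ 0.999  0.043  0.015  0.203]
 [ 0.     0.329 -0.944  0.413]]
[319.03723661 216.20079787] [364.97772324 218.23119952]
-1 [20.08  0.   -0.  ]
[[ 0.046 -0.943 -0.328  0.656]
 [-0.999 -0.043 -0.015  0.211]
 [ 0.     0.329 -0.944  0.413]]
[319.03723661 216.20079787] [272.90424571 214.16188823]
```

>>> {"method": "carry_out", "body": {"motion": [7.07,0,0,0,-0.041,-0.02,-1,7.07,0,0,0,-0.041,-0.02,-1,7.07,0,0,0,-0.041,-0.02,-1,0,0,0,0,-0.041,-0.02,-1,0,0,0,0,-0.041,-0.02,-1,0,0,0,0,-0.041,-0.02,-1,0,0,0,0,-0.041,-0.02,-1,0,0,0,0,-0.041,-0.02,-1,0,0,0,0,-0.041,-0.02,-1,0,0,0,0,-0.041,-0.02,-1]}}

```text
time_s: 2.35
eef_pos: [0.3871, -0.099, 0.2307]
eef_rot: [-0.0, 0.709, -0.002, -0.706]
wrist_force: [0.9, -0.7, -0.3]
opening: 1.002
```

>>> {"method": "carry_out", "body": {"motion": [0,0,0,0,-0.04,-0.024,-1,0,0,0,0,-0.04,-0.024,-1,0,0,0,0,-0.04,-0.024,-1,0,0,0,0,-0.04,-0.024,-1,0,0,0,0,-0.04,-0.024,-1,0,0,0,0,-0.04,-0.024,-1,0,0,0,0,-0.04,-0.024,-1,0,0,0,0,-0.034,-0.016,-1,0,0,0,0,0,0,-1,0,0,0,0,0,0,-1]}}

```text
time_s: 3.35
eef_pos: [0.5787, 0.2363, 0.232]
eef_rot: [0.004, 0.711, 0.001, -0.703]
wrist_force: [0.8, 0.1, 0.1]
opening: 1.0
```

Run:
```python
from h import *
K,C=cam("wrist"); im=ctrl.camera("wrist"); cv2.imwrite("pics/w1.png",im); np.save("w1_C.npy",C)
print(T_tool().round(4))
for n in ["stop_grip","pusher_grip","pump_blue_notch","pusher_nose","stop_face","pump_blue"]:
    for d in ctrl.landmark_of("wrist",n)[:2]:
        w=world(C,d["point"]);print(n,round(d["conf"],2),w.round(4),proj(K,C,w).round(0))
```

```text
[[ 0.0117  0.0053 -0.9999  0.5785]
 [-0.0037 -1.     -0.0053  0.2361]
 [-0.9999  0.0038 -0.0116  0.2321]
 [ 0.      0.      0.      1.    ]]
stop_grip 0.95 [0.5666 0.2069 0.1291] [356. 254.]
stop_grip 0.61 [0.5683 0.208  0.1053] [352. 242.]
pusher_grip 0.68 [0.5098 0.1715 0.1395] [399. 325.]
pump_blue_notch 0.88 [0.5646 0.211  0.1045] [348. 246.]
pusher_nose 0.91 [0.5062 0.1877 0.1165] [374. 314.]
stop_face 0.83 [0.5094 0.1979 0.1158] [362. 310.]
pump_blue 0.56 [ 0.5203  0.1672 -0.0046] [376. 250.]
```

View pics/w1.png

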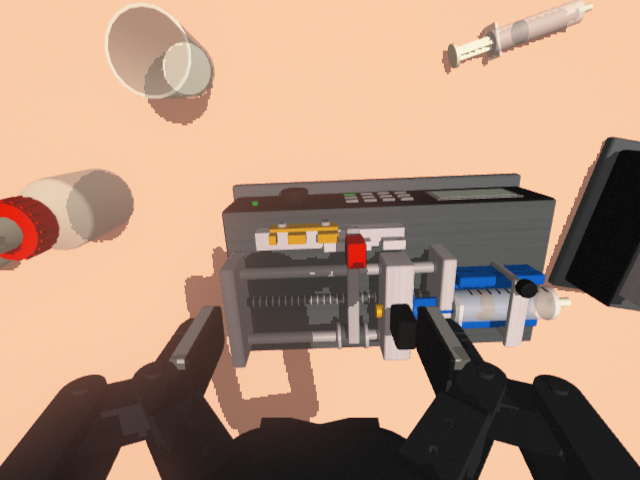

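Run:
```python
from h import *
a=cv2.imread("pics/w1.png"); cv2.imwrite("pics/w1c.png",cv2.resize(a[205:275,235:425],(798,294),interpolation=cv2.INTER_CUBIC))
C=np.load("w1_C.npy");K,_=cam("wrist")
p=ray(K,C,(235,187),.02);q=ray(K,C,(519,176),.02);d=p-q;print(p,q,np.linalg.norm(d),np.degrees(np.arctan2(-d[0],d[1])))
```

```text
[0.59905784 0.3237541  0.02      ] [0.61220692 0.02753409 0.02      ] 0.29651171125643627 2.541667804057229
```

View pics/w1c.png

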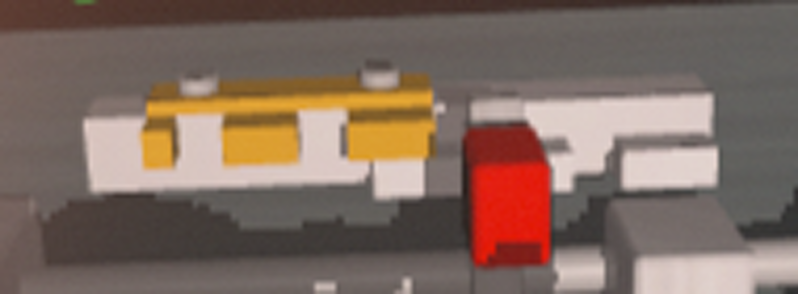

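Run:
```python
from h import *
C=np.load("w1_C.npy");K,_=cam("wrist")
f=lambda u,v:(235+u/4.2-.4,205+v/4.2-.4)
yaw=np.radians(2.5); ey=np.array([-np.sin(yaw),np.cos(yaw),0]); ex=np.array([np.cos(yaw),np.sin(yaw),0])
for n,u,v,z in [("tabtop",511,215,.145),("tabTL",474,165,.145),("tabTR",545,165,.145),("tabBL",477,265,.145),("tabBR",550,262,.145),("n1L",301,145,.106),("n1R",347,145,.106),("n2L",175,148,.106),("n2R",222,148,.106),("brassR",432,145,.106)]:
    w=ray(K,C,f(u,v),z); print(n,w.round(4),"px,py rel:",(w@ex).round(4),(w@ey).round(4))
```

```text
tabtop [0.5715 0.2089 0.145 ] px,py rel: 0.58 0.1838
tabTL [0.5806 0.2156 0.145 ] px,py rel: 0.5895 0.1901
tabTR [0.5807 0.2034 0.145 ] px,py rel: 0.589 0.1779
tabBL [0.562  0.2145 0.145 ] px,py rel: 0.5709 0.1897
tabBR [0.5627 0.2017 0.145 ] px,py rel: 0.5709 0.177
n1L [0.5709 0.2465 0.106 ] px,py rel: 0.5811 0.2214
n1R [0.5709 0.2374 0.106 ] px,py rel: 0.5807 0.2122
n2L [0.5701 0.2716 0.106 ] px,py rel: 0.5814 0.2465
n2R [0.5702 0.2622 0.106 ] px,py rel: 0.5811 0.2371
brassR [0.571  0.2204 0.106 ] px,py rel: 0.5801 0.1953
```

>>> {"method": "carry_out", "body": {"motion": [-2.2,-0.67,-0.2,0,0,0,0.43,0,0,0,0.026,0.014,0.004,0.43,0,0,0,0.026,0.013,0.004,0.43,0,0,0,0,0,0,0.43,0,0,0,0,0,0,0.43]}}

```text
time_s: 4.2
eef_pos: [0.5732, 0.2043, 0.1834]
eef_rot: [0.013, 0.709, 0.014, -0.705]
wrist_force: [0.1, 0.4, 0.1]
opening: 0.283
```

```bash
cat > st.py <<'E'
from h import *
import sys
def st(tgt=(0.5715,0.2085,0.125),yaw=2.5):
    T=T_tool(); o=ctrl.get_obs(); y=np.radians(yaw); x=np.array([0,0,-1.]); Y=np.array([np.sin(y),-np.cos(y),0])
    D=np.c_[x,Y,np.cross(x,Y)]
    print("t",o["time_s"],"pos",T[:3,3].round(4),"open",round(o["opening"],3),"F",np.round(o["wrist_force"],2))
    print("rot(tool,deg)",np.degrees(R.from_matrix(T[:3,:3].T@D).as_rotvec()).round(2),"shift(tool)",(T[:3,:3].T@(np.array(tgt)-T[:3,3])).round(4))
E
python3 - <<'E'
from st import *
st()
K,C=cam("wrist"); im=ctrl.camera("wrist"); cv2.imwrite("pics/w2.png",im[200:460,180:520]); np.save("w2_C.npy",C)
for d in ctrl.landmark_of("wrist","stop_grip")[:2]:
    w=world(C,d["point"]);print(round(d["conf"],2),w.round(4),proj(K,C,w).round(0))
cv2.imwrite("pics/w2.png",cv2.resize(im[190:460,160:500],(756,600)))
E
```

```text
t 4.2 pos [0.5732 0.2043 0.1834] open 0.283 F [0.14 0.42 0.11]
rot(tool,deg) [-0.29 -0.36  0.04] shift(tool) [ 0.0584 -0.0042  0.0019]
0.66 [0.5683 0.2102 0.1283] [310. 270.]
```

View pics/w2.png

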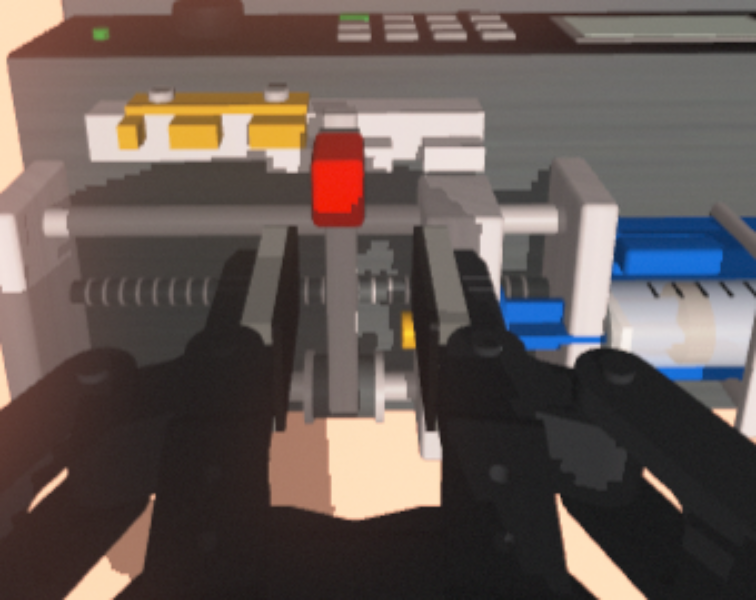

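Run:
```python
from h import *
C=np.load("w2_C.npy");K,_=cam("wrist")
yaw=np.radians(2.5); ey=np.array([-np.sin(yaw),np.cos(yaw),0])
f=lambda u,v:(160+u/2.2235-.4,190+v/2.2222-.4)
for n,u,v,z in [("L",314,165,.145),("R",363,165,.145),("L2",315,220,.145),("R2",364,222,.145),("n1L",221,132,.106),("n1R",249,132,.106),("n2L",144,133,.106),("n2R",169,133,.106)]:
    w=ray(K,C,f(u,v),z); print(n,w.round(4),(w@ey).round(4))
```

```text
L [0.5795 0.2152 0.145 ] 0.1897
R [0.58   0.2024 0.145 ] 0.1769
L2 [0.5636 0.2146 0.145 ] 0.1898
R2 [0.5635 0.2015 0.145 ] 0.1767
n1L [0.5727 0.246  0.106 ] 0.2208
n1R [0.5731 0.2373 0.106 ] 0.2121
n2L [0.5715 0.27   0.106 ] 0.2448
n2R [0.5718 0.2622 0.106 ] 0.237
```

>>> {"method": "carry_out", "body": {"motion": [-0.3,-0.36,0,0.005,-0.004,0.002,0.43,0,0,0,0.02,0,0,0.43,0,0,0,0.018,0,0,0.43,0,0,0,0.014,0,0,0.43,0,0,0,0,0,0,0.43,0,0,0,0,0,0,0.43]}}

```text
time_s: 4.9
eef_pos: [0.575, 0.213, 0.1306]
eef_rot: [0.016, 0.71, 0.018, -0.703]
wrist_force: [0.2, 0.0, -0.6]
opening: 0.283
```

Run:
```python
from st import *
st()
```

```text
t 4.9 pos [0.575  0.213  0.1306] open 0.283 F [ 0.23  0.02 -0.64]
rot(tool,deg) [ 0.28 -0.57  0.16] shift(tool) [0.0055 0.0044 0.0038]
```

>>> {"method": "carry_out", "body": {"motion": [0.28,-0.57,0.16,0.0,0.0044,0.0038,0.43,0,0,0,0,0,0,0.43,0,0,0,0,0,0,0.43]}}

```text
time_s: 5.2
eef_pos: [0.5723, 0.2085, 0.1327]
eef_rot: [0.015, 0.708, 0.015, -0.706]
wrist_force: [0.8, -0.9, 0.5]
opening: 0.282
```

Run:
```python
from st import *
st()
```

```text
t 5.2 pos [0.5723 0.2085 0.1327] open 0.282 F [ 0.81 -0.88  0.47]
rot(tool,deg) [-0.01 -0.12  0.01] shift(tool) [ 0.0077 -0.      0.0008]
```

>>> {"method": "carry_out", "body": {"motion": [0,0,0,0.0075,0,0.0008,0.43,0,0,0,0,0,0,0.43,0,0,0,0,0,0,0.43]}}

```text
time_s: 5.5
eef_pos: [0.5721, 0.2084, 0.1256]
eef_rot: [0.015, 0.708, 0.015, -0.706]
wrist_force: [-0.1, 0.1, 0.7]
opening: 0.282
```

Run:
```python
from st import *
st()
```

```text
t 5.5 pos [0.5721 0.2084 0.1256] open 0.282 F [-0.06  0.11  0.67]
rot(tool,deg) [-0.03 -0.22  0.02] shift(tool) [ 0.0006 -0.0002  0.0006]
```

>>> {"method": "carry_out", "body": {"motion": [0,0,0,0,0,0,0.6,0,0,0,0,0,0,0.65,0,0,0,0,0,0,1,0,0,0,0,0,0,1,0,0,0,0,0,0,1]}}

```text
time_s: 6.0
eef_pos: [0.572, 0.2086, 0.1257]
eef_rot: [0.015, 0.708, 0.016, -0.706]
wrist_force: [-0.3, 0.5, 0.6]
opening: 0.141
```

Run:
```python
from st import *
st()
```

```text
t 6.0 pos [0.572  0.2086 0.1257] open 0.141 F [-0.31  0.48  0.61]
rot(tool,deg) [-0.02 -0.21  0.04] shift(tool) [0.0007 0.0001 0.0005]
```

>>> {"method": "carry_out", "body": {"motion": [0,2,0,-0.004,0,0.0005,1,0,2,0,-0.004,0,0.0006,1,0,2,0,-0.004,0,0.0007,1,0,0,0,0,0,0,1]}}

```text
time_s: 6.4
eef_pos: [0.5689, 0.2084, 0.1355]
eef_rot: [0.014, 0.744, 0.016, -0.667]
wrist_force: [2.1, 0.8, -2.8]
opening: 0.144
```

Run:
```python
from st import *
st()
```

```text
t 6.4 pos [0.5689 0.2084 0.1355] open 0.144 F [ 2.15  0.84 -2.8 ]
rot(tool,deg) [-0.03 -6.25  0.03] shift(tool) [ 0.0108 -0.     -0.0015]
```

>>> {"method": "carry_out", "body": {"motion": [0,1,0,-0.003,0,0,1,0,0,0,0,0,0,1,0,0,0,0,-0.004,0,1,0,0,0,0,-0.004,0,1,0,0,0,0,-0.004,0,1,0,0,0,0,-0.004,0,1,0,0,0,0,-0.004,0,1,0,0,0,0,-0.004,0,1,0,0,0,0,-0.003,0,1,0,0,0,0,0,0,1]}}

```text
time_s: 7.4
eef_pos: [0.5671, 0.2363, 0.1368]
eef_rot: [0.015, 0.749, 0.015, -0.662]
wrist_force: [2.2, -1.5, -1.4]
opening: 0.146
```

```bash
cat >> st.py <<'E'
def py(p): 
    y=np.radians(2.5); return -p[0]*np.sin(y)+p[1]*np.cos(y)
E
python3 - <<'E'
from st import *
st(); print(py(T_tool()[:3,3]))
K,C=cam("wrist"); im=ctrl.camera("wrist"); np.save("w3_C.npy",C)
cv2.imwrite("pics/w3.png",cv2.resize(im[190:460,160:500],(756,600)))
E
```

```text
t 7.4 pos [0.5671 0.2363 0.1368] open 0.146 F [ 2.21 -1.48 -1.39]
rot(tool,deg) [-0.03 -7.03 -0.12] shift(tool) [ 0.0121  0.028  -0.0017]
0.2113826338969732
```

View pics/w3.png

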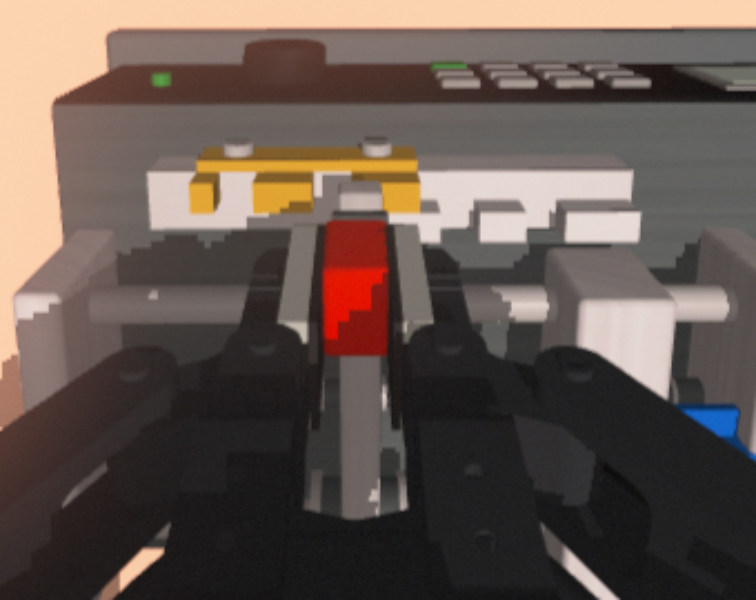

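>>> {"method": "carry_out", "body": {"motion": [0,0,0,0,-0.003,0,1,0,0,0,0,-0.0025,0,1,0,0,0,0,0,0,1]}}

```text
time_s: 7.75
eef_pos: [0.5669, 0.2419, 0.1367]
eef_rot: [0.015, 0.749, 0.015, -0.662]
wrist_force: [1.1, -0.6, -3.2]
opening: 0.146
```

Run:
```python
from st import *
st(); print(py(T_tool()[:3,3]))
```

```text
t 7.75 pos [0.5669 0.2419 0.1367] open 0.146 F [ 1.08 -0.64 -3.2 ]
rot(tool,deg) [-0.05 -7.03 -0.13] shift(tool) [ 0.0121  0.0335 -0.0017]
0.21694456783731556
```

>>> {"method": "carry_out", "body": {"motion": [0,-2,0,0.003,0,-0.0006,1,0,-2,0,0.003,0,-0.0006,1,0,0,0,0,0,0,1]}}

```text
time_s: 8.05
eef_pos: [0.569, 0.2421, 0.1307]
eef_rot: [0.016, 0.725, 0.015, -0.688]
wrist_force: [2.0, -0.9, -5.2]
opening: 0.142
```

Run:
```python
from st import *
st(); print(py(T_tool()[:3,3]))
```

```text
t 8.05 pos [0.569  0.2421 0.1307] open 0.142 F [ 2.04 -0.87 -5.19]
rot(tool,deg) [-0.04 -2.99 -0.13] shift(tool) [ 0.0059  0.0336 -0.0008]
0.21702406967165314
```

>>> {"method": "carry_out", "body": {"motion": [0,-2,0,0.003,0,-0.0006,1,0,-1,0,0.002,0,-0.0004,1,0,0,0,0,0,0,1]}}

```text
time_s: 8.35
eef_pos: [0.5704, 0.2422, 0.1258]
eef_rot: [0.016, 0.707, 0.014, -0.707]
wrist_force: [-0.0, -1.4, -1.2]
opening: 0.145
```

Run:
```python
from st import *
st(); print(py(T_tool()[:3,3]))
```

```text
t 8.35 pos [0.5704 0.2422 0.1258] open 0.145 F [-0.01 -1.44 -1.19]
rot(tool,deg) [-0.04 -0.05 -0.12] shift(tool) [0.0008 0.0337 0.0004]
0.21711807157568783
```

>>> {"method": "carry_out", "body": {"motion": [0,0,0,0,0,0,0.43,0,0,0,0,0,0,0.43,0,0,0,0,0,0,0.43,0,0,0,-0.02,0,0,0.43,0,0,0,-0.03,0,0,0.43,0,0,0,-0.03,0.02,0.02,0.43,0,0,0,0,0.03,0.025,0.43,0,0,0,0,0,0,0.43]}}

```text
time_s: 9.15
eef_pos: [0.5247, 0.1914, 0.2104]
eef_rot: [0.016, 0.708, 0.016, -0.705]
wrist_force: [-0.6, -0.4, -0.2]
opening: 0.283
```

Run:
```python
from st import *
st()
K,C=cam("wrist"); im=ctrl.camera("wrist"); np.save("w4_C.npy",C)
for n in ["stop_grip","pusher_grip","pusher_nose","stop_face"]:
  for d in ctrl.landmark_of("wrist",n)[:2]:
    w=world(C,d["point"]);print(n,round(d["conf"],2),w.round(4),round(py(w),4),proj(K,C,w).round(0))
cv2.imwrite("pics/w4.png",cv2.resize(im[150:420,160:500],(756,600)))
```

```text
t 9.15 pos [0.5247 0.1914 0.2104] open 0.283 F [-0.65 -0.43 -0.2 ]
rot(tool,deg) [ 0.12 -0.24 -0.02] shift(tool) [ 0.0856 -0.0149 -0.0472]
stop_grip 0.73 [0.5634 0.2446 0.1294] 0.2198 [242. 190.]
pusher_grip 0.95 [0.5133 0.1692 0.1366] 0.1467 [350. 269.]
pusher_nose 0.64 [0.5062 0.185  0.1178] 0.1627 [327. 266.]
pusher_nose 0.18 [0.5123 0.172  0.14  ] 0.1495 [347. 272.]
stop_face 0.66 [0.5061 0.2312 0.1157] 0.2089 [265. 263.]
```

View pics/w4.png

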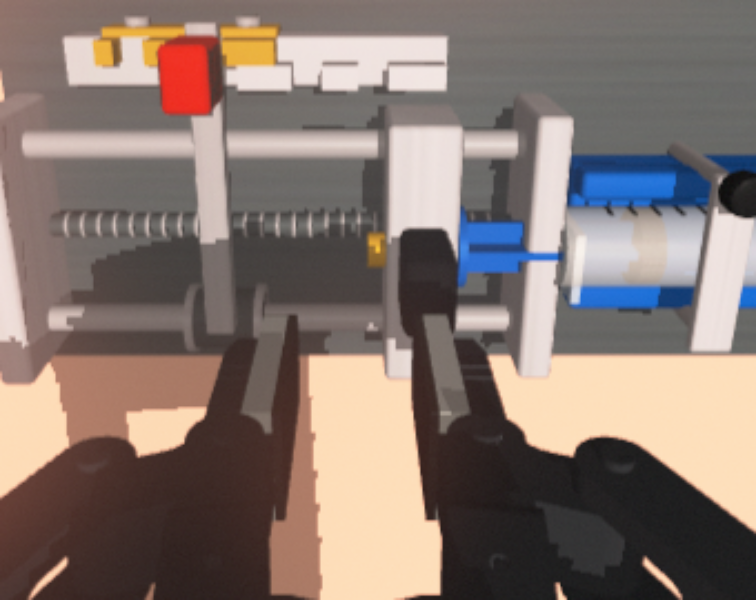

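Run:
```python
from st import *
C=np.load("w4_C.npy");K,_=cam("wrist")
f=lambda u,v:(160+u/2.2235-.4,150+v/2.2222-.4)
for n,u,v,z in [("lugL",403,262,.153),("lugR",457,262,.153),("lugL2",405,320,.153),("lugBot",430,335,.153),("tabL",163,80,.145),("tabR",211,80,.145),("plateL",515,100,.123),("blockR",462,130,.123),("blockL",388,130,.123),("armR",226,200,.117),("armL",194,200,.117),("nose",368,250,.113)]:
    w=ray(K,C,f(u,v),z); print(n,w.round(4),round(py(w),4))
st((0.510,0.170,0.132))
```

```text
lugL [0.5212 0.1773 0.153 ] 0.1544
lugR [0.5219 0.1617 0.153 ] 0.1388
lugL2 [0.5025 0.1755 0.153 ] 0.1534
lugBot [0.4978 0.1677 0.153 ] 0.1458
tabL [0.5694 0.2465 0.145 ] 0.2215
tabR [0.57   0.2333 0.145 ] 0.2082
plateL [0.5639 0.1437 0.123 ] 0.119
blockR [0.5537 0.1592 0.123 ] 0.1349
blockL [0.5527 0.1823 0.123 ] 0.158
armR [0.525 0.234 0.117] 0.2109
armL [0.5245 0.2446 0.117 ] 0.2215
nose [0.5075 0.186  0.113 ] 0.1637
t 9.4 pos [0.5276 0.1939 0.2102] open 0.292 F [ 0.59  0.14 -0.81]
rot(tool,deg) [ 0.2  -0.34  0.06] shift(tool) [0.0781 0.0231 0.0192]
```

>>> {"method": "carry_out", "body": {"motion": [0.2,-0.34,0,0,0.012,0.01,0.43,0,0,0,0,0.012,0.009,0.43,0,0,0,0.02,0,0,0.43,0,0,0,0.02,0,0,0.43,0,0,0,0,0,0,0.43,0,0,0,0,0,0,0.43]}}

```text
time_s: 10.0
eef_pos: [0.5073, 0.166, 0.1682]
eef_rot: [-0.016, -0.706, -0.016, 0.708]
wrist_force: [0.7, 0.1, 0.3]
opening: 0.288
```

Run:
```python
from st import *
st((0.510,0.169,0.132))
```

```text
t 10.0 pos [0.5073 0.166  0.1682] open 0.288 F [0.71 0.08 0.34]
rot(tool,deg) [0.07 0.18 0.01] shift(tool) [ 0.0361 -0.0028 -0.003 ]
```

>>> {"method": "carry_out", "body": {"motion": [0,0,0,0,-0.0028,-0.003,0.43,0,0,0,0,0,0,0.43,0,0,0,0.012,0,0,0.43,0,0,0,0.012,0,0,0.43,0,0,0,0.01,0,0,0.43,0,0,0,0,0,0,0.43,0,0,0,0,0,0,0.43]}}

```text
time_s: 10.7
eef_pos: [0.5112, 0.1692, 0.1332]
eef_rot: [-0.016, -0.707, -0.016, 0.707]
wrist_force: [-0.4, 0.7, 0.1]
opening: 0.283
```

Run:
```python
from st import *
st((0.510,0.169,0.132)); print(py(T_tool()[:3,3]))
```

```text
t 10.7 pos [0.5112 0.1692 0.1332] open 0.283 F [-0.37  0.66  0.07]
rot(tool,deg) [0.1  0.04 0.01] shift(tool) [0.0012 0.0001 0.0012]
0.1467291463534767
```

>>> {"method": "carry_out", "body": {"motion": [0,0,0,0,0,0,1,0,0,0,0,0,0,1,0,0,0,0,0,0,1,0,0,0,0,-0.006,0,1,0,0,0,0,-0.006,0,1,0,0,0,0,-0.006,0,1,0,0,0,0,-0.006,0,1,0,0,0,0,-0.006,0,1,0,0,0,0,-0.006,0,1,0,0,0,0,0,0,1]}}

```text
time_s: 11.7
eef_pos: [0.5093, 0.2075, 0.1332]
eef_rot: [-0.017, -0.706, -0.015, 0.707]
wrist_force: [0.0, -1.9, -0.6]
opening: 0.172
```

Run:
```python
from st import *
st((0.510,0.169,0.132)); print(py(T_tool()[:3,3]))
```

```text
t 11.7 pos [0.5093 0.2075 0.1332] open 0.172 F [ 0.01 -1.9  -0.61]
rot(tool,deg) [ 0.11  0.07 -0.1 ] shift(tool) [0.0013 0.0385 0.001 ]
0.18510545812924514
```

>>> {"method": "carry_out", "body": {"motion": [0,0,0,0,-0.002,0,1,0,0,0,0,-0.002,0,1,0,0,0,0,-0.001,0,1]}}

```text
time_s: 12.0
eef_pos: [0.509, 0.2129, 0.1332]
eef_rot: [-0.017, -0.706, -0.015, 0.707]
wrist_force: [-0.1, -3.3, -2.1]
opening: 0.171
```

>>> {"method": "carry_out", "body": {"motion": [0,0,0,0,-0.001,0,1,0,0,0,0,-0.001,0,1]}}

```text
time_s: 12.2
eef_pos: [0.5089, 0.2148, 0.1332]
eef_rot: [-0.017, -0.706, -0.015, 0.707]
wrist_force: [-0.8, -2.8, -0.9]
opening: 0.173
```

>>> {"method": "carry_out", "body": {"motion": [0,0,0,0,-0.001,0,1]}}

```text
time_s: 12.3
eef_pos: [0.5089, 0.2157, 0.1332]
eef_rot: [-0.017, -0.706, -0.015, 0.707]
wrist_force: [-0.3, -4.3, -1.1]
opening: 0.171
```

>>> {"method": "carry_out", "body": {"motion": [0,0,0,0,-0.001,0,1,0,0,0,0,0,0,1]}}

```text
time_s: 12.5
eef_pos: [0.5089, 0.2165, 0.1332]
eef_rot: [-0.017, -0.706, -0.015, 0.707]
wrist_force: [0.3, -1.8, -2.0]
opening: 0.172
```

>>> {"method": "carry_out", "body": {"motion": [0,0,0,0,-0.001,0,1,0,0,0,0,0,0,1]}}

```text
time_s: 12.7
eef_pos: [0.5088, 0.2174, 0.1332]
eef_rot: [-0.017, -0.706, -0.015, 0.707]
wrist_force: [0.4, -2.0, -0.8]
opening: 0.173
```

>>> {"method": "carry_out", "body": {"motion": [0,0,0,0,-0.001,0,1,0,0,0,0,0,0,1]}}

```text
time_s: 12.9
eef_pos: [0.5087, 0.2184, 0.1332]
eef_rot: [-0.017, -0.706, -0.015, 0.708]
wrist_force: [0.2, -2.4, -1.8]
opening: 0.171
```

Run:
```python
from st import *
K,C=cam("wrist"); im=ctrl.camera("wrist"); np.save("w5_C.npy",C)
for n in ["stop_grip","pusher_grip","pusher_nose","stop_face"]:
  for d in ctrl.landmark_of("wrist",n)[:2]:
    w=world(C,d["point"]);print(n,round(d["conf"],2),w.round(4),round(py(w),4),proj(K,C,w).round(0))
cv2.imwrite("pics/w5.png",cv2.resize(im[150:400,200:450],(600,600)))
```

```text
stop_grip 0.8 [0.5661 0.2465 0.1267] 0.2216 [261. 184.]
pusher_grip 0.71 [0.5076 0.2196 0.1401] 0.1972 [317. 318.]
pusher_nose 0.67 [0.5046 0.2355 0.1148] 0.2132 [287. 296.]
stop_face 0.56 [0.5075 0.2333 0.1185] 0.211 [290. 294.]
```

View pics/w5.png

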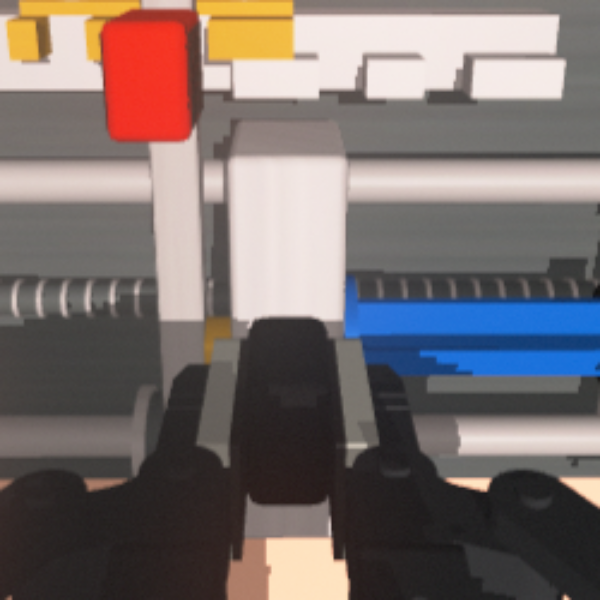

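>>> {"method": "carry_out", "body": {"motion": [0,0,0,0,-0.001,0,1,0,0,0,0,0,0,1]}}

```text
time_s: 13.35
eef_pos: [0.5087, 0.219, 0.1332]
eef_rot: [-0.017, -0.706, -0.015, 0.708]
wrist_force: [-0.0, -1.9, -1.5]
opening: 0.168
```

>>> {"method": "carry_out", "body": {"motion": [0,0,0,0,-0.001,0,1,0,0,0,0,0,0,1]}}

```text
time_s: 13.55
eef_pos: [0.5087, 0.2191, 0.1332]
eef_rot: [-0.018, -0.706, -0.014, 0.708]
wrist_force: [-0.7, -1.1, -1.0]
opening: 0.173
```

>>> {"method": "carry_out", "body": {"motion": [0,0,0,0,-0.001,0,1]}}

```text
time_s: 13.65
eef_pos: [0.5087, 0.2193, 0.1332]
eef_rot: [-0.018, -0.706, -0.013, 0.708]
wrist_force: [-0.9, -8.6, 0.2]
opening: 0.172
```

>>> {"method": "carry_out", "body": {"motion": [0,0,0,0,0,0,0.43,0,0,0,0,0,0,0.43,0,0,0,0,0,0,0.43,0,0,0,-0.02,0,0,0.43,0,0,0,-0.03,0,0,0.43,0,0,0,-0.03,0,0,0.43,0,0,0,-0.02,0,0.01,0.43,0,0,0,0,0,0,0.43,0,0,0,0,0,0,0.43]}}

```text
time_s: 14.55
eef_pos: [0.4988, 0.2235, 0.2373]
eef_rot: [-0.017, -0.707, -0.016, 0.707]
wrist_force: [0.7, -0.5, -0.2]
opening: 0.283
```

Run:
```python
from st import *
st()
K,C=cam("wrist"); im=ctrl.camera("wrist"); np.save("w6_C.npy",C)
cv2.imwrite("pics/w6.png",cv2.resize(im[170:370,200:450],(750,600)))
for n in ["stop_grip","pusher_nose","stop_face","pusher_grip"]:
  for d in ctrl.landmark_of("wrist",n)[:1]:
    w=world(C,d["point"]);print(n,round(d["conf"],2),w.round(4),round(py(w),4),proj(K,C,w).round(0))
```

```text
t 14.55 pos [0.4988 0.2235 0.2373] open 0.283 F [ 0.69 -0.53 -0.23]
rot(tool,deg) [ 0.16  0.01 -0.02] shift(tool) [ 0.1123  0.0183 -0.0719]
stop_grip 0.95 [0.566  0.2471 0.1291] 0.2222 [290. 145.]
pusher_nose 0.66 [0.5035 0.2388 0.118 ] 0.2166 [300. 225.]
stop_face 0.67 [0.5063 0.2348 0.1159] 0.2125 [305. 221.]
pusher_grip 0.86 [0.5084 0.2199 0.1399] 0.1975 [325. 228.]
```

View pics/w6.png

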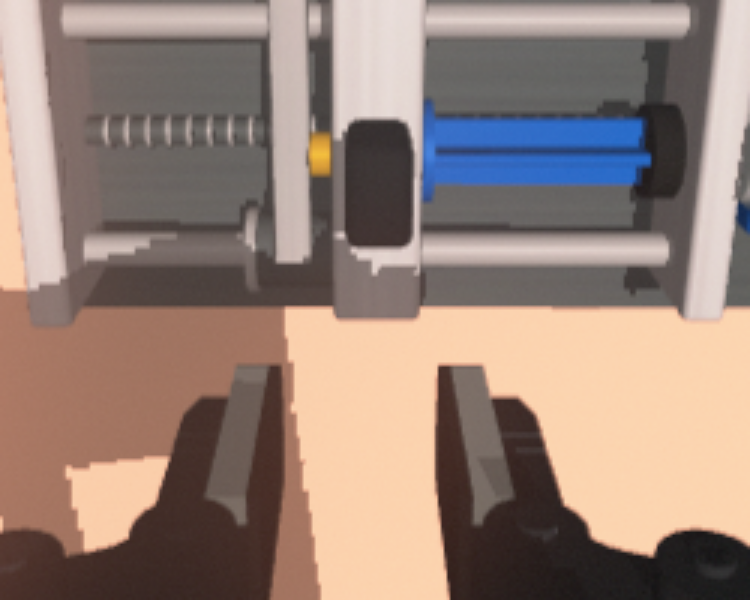

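Run:
```python
from st import *
im=ctrl.camera("wrist"); K,C=cam("wrist"); np.save("w7_C.npy",C)
cv2.imwrite("pics/w7.png",cv2.resize(im[110:210,210:360],(750,500),interpolation=cv2.INTER_CUBIC))
```

```text
(no output)
```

View pics/w7.png

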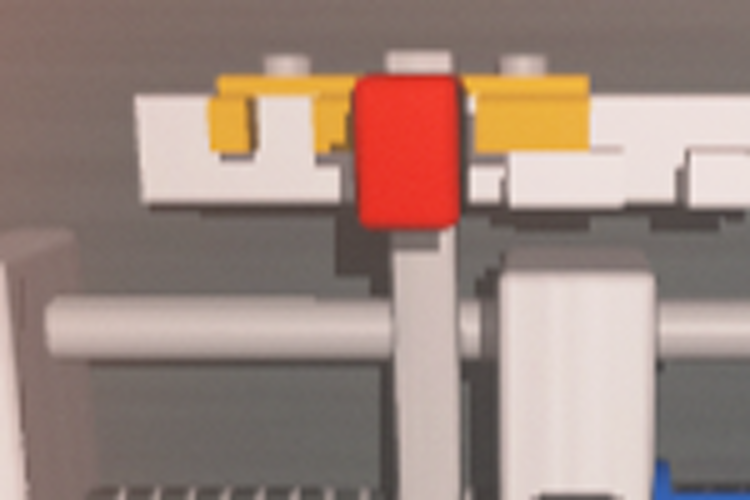

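Run:
```python
from st import *
C=np.load("w7_C.npy");K,_=cam("wrist")
y=np.radians(2.5);ex=np.array([np.cos(y),np.sin(y),0]);ey=np.array([-np.sin(y),np.cos(y),0])
for lab,dz,dx in [("down",0,0),("up8",.008,-.003)]:
  c=ex*(.580+dx)+ey*.2155+np.array([0,0,.145+dz])
  q=[proj(K,C,c+a*ex*.01+b*ey*.007) for a,b in [(1,1),(1,-1),(-1,1),(-1,-1)]]
  print(lab,[((p-[210,110]+.4)*5).round(0).tolist() for p in q])
```

```text
down [[383.0, 69.0], [491.0, 69.0], [388.0, 226.0], [492.0, 227.0]]
up8 [[378.0, 95.0], [489.0, 95.0], [383.0, 256.0], [491.0, 257.0]]
```

Run:
```python
from st import *
C=np.load("w7_C.npy");K,_=cam("wrist")
f=lambda u,v:(210+u/5-.4,110+v/5-.4)
for n,u,v,z in [("brassR",588,130,.106),("n1R",475,130,.106),("n2R",313,130,.106),("n2L",255,130,.106),("tabL",357,150,.145),("tabR",459,150,.145),("armL",395,300,.117),("armR",458,300,.117)]:
    print(n,round(py(ray(K,C,f(u,v),z)),4))
```

```text
brassR 0.1949
n1R 0.2122
n2R 0.2371
n2L 0.246
tabL 0.2263
tabR 0.2128
armL 0.2243
armR 0.2147
```

```bash
python3 -c "
from bench import ctrl
print(ctrl.hand_in(), ctrl.get_obs()['time_s'])"
```

```text
the job is handed in; nothing more can be done
the job is handed in; nothing more can be done
```

The blue pump's stop is now down in the very next notch, and the pusher's nose rests against its arm. I handed the job in at about 15 s of the 48 s allowed; no verdict is reported.

**Stop:** I gripped the red tab, lifted it about 11 mm, moved it 33 mm away from the syringe and lowered it into the first notch of the brass strip. That distance came from the wrist camera; the two pictures gave 33.1 and 33.2 mm.

**Pusher:** I drew it back by its lug until it stalled at about 9 N, which I took as the nose meeting the stop. Then I released it and raised the arm clear.

**Last checks:**
- **Tongue:** The red tab's position in the last picture fits the tongue being fully down, to within about 1 mm. Its front edge was slightly less exact, up to about 2 mm. A tongue resting on the rail does not fit.
- **Nose:** The nose tip works out at 0.2145 m along the pump and the arm's face at 0.2147 m, so the gap is well under 1 mm. The last picture shows them touching. The trained network's own points for the two differed by about 4 mm along the pump, with the nose past the face, which is within its error.
- **Spring leaves:** The sideways force I read while the tab was gripped was at most about 1.5 N, or about 1 mm of bending. I had no direct reading of the bending itself.
- **Stop position:** After the pusher met it, the tab measured about 3 mm past the notch's centre. I took this as the play in the notch plus measuring error.
- **Other things:** I did not deliberately touch the white pump or the loose things, and I did not measure them again at the end.

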